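# Send the locked tube-rack carriage to the reader

### The arm

A 6-joint arm with a two-finger parallel gripper is mounted at the origin on the work surface. World frame = base frame: x ahead of the robot, y to its left, z up, the work surface at z = 0. Lengths are in m, angles in rad, forces in N, time in s.
With the tool pointing down it reaches from about 0.275 to 0.75 m from the base axis. Payload 10.2 kg.
Tool frame: the origin (TCP) lies between the finger pads; the fingertips stand 19 mm ahead of it and the grasp point (between the pads) is the TCP; z points along the fingers, y is the line along which they close (so a half turn about z gives the same grasp; the last joint's range is limited). The gripper opens to 85 mm and grips with 20 to 120 N. Pads are 22 mm wide; open, the fingers measure 114 mm over their backs; the gripper's body (76 mm by 85 mm) begins 54 mm behind the grasp point. The pads swing forward as they close: fully open they stand 13 mm farther back than shut.
Start: joints at [1.052, 0.313, 1.498, -0, 1.331, -0.223], TCP at [0.153, 0.502, 0.25] pointing down, gripper open.
Joint ranges: [-2.94, 2.94], [-0.97, 2.17], [0.19, 2.56], [-1.23, 4.37], [0.02, 3.11], [-2.88, 2.88]. Speed limits (rad/s): [2.39, 2.39, 3.01, 3.14, 3.14, 3.14].

### API

Orientations are given as a rotation vector (axis times angle).
In Python, from bench import arm gives the robot as it stands.
- The arm moves only by the tool jog_arm, never from a script. Its argument "series" is one flat list of numbers, 7 for each row, row after row: the finger opening in cm, from 0 to 8.54, then the shift along the tool's x, y, z in cm, then the turn, a rotation vector about the tool's x, y, z in rad. In form: [gripper, tx, ty, tz, wx, wy, wz, gripper, tx, ty, tz, wx, wy, wz, ...]. A call has 1 to 12 rows; each row shifts and turns the commanded pose from where the row before left it, along the tool's axes as they then stand; what a row does not reach is not made up. A row lasts 1/10 s, in which the tool goes at most 50 mm and 8.59 degrees, less where a joint would pass 70% of its speed; a pose out of reach is approached as far as the arm can. A call is refused whole if a number of a shift passes 5 or a number of a turn 0.15, either way. A call with a gripper value outside its range is refused whole. The fingers move at their own pace and stop on an object; "squeeze" is the grip in N (left out, the last holds). Time passes only in rows, so rows that do not move let the fingers close. It gives the time, the measured TCP pose, the force, the opening and the grip force at its end, in the units of the state.
- arm.get_obs(): the state, without advancing time (a new reading comes with each control period).
- arm.grab_frame(name): name is "side" or "top"; returns the picture (400x640x3 uint8, red, green, blue); there is no depth.
- arm.camera_info(name): a dict with "fovy" (degrees; the focal length in pixels is half the picture's height over the tangent of half this angle, whatever the lens; pixels are square), "cx", "cy" (the principal point, pixels), "D" ([k1, k2, p1, p2, k3] as OpenCV has them; the pictures are not rectified), "R" (3x3) and "t" (3): a world point X has camera coordinates R X + t. Camera axes: x right, y down, z forward; pixel columns grow to the right and rows downward; lengths in m; the calibration is good to about 2 mm. A picture is of the moment at which its call begins. camera_info takes no time and is no camera call.
- arm.close_job(): hands the job in; it is judged then, once.
Trained networks look in the newest picture that a camera, given by its name, has taken for a name from the list of things; names that differ only in an ending like _2 or _b are one class to them, and where a whole thing is asked for, a point or a joint stands for the part that bears it (a point fixed in the world has none). Each returns a list of dicts, best first, with "conf" (0 to 1); they miss things now and then, are a little off and sometimes report something else, mostly with a low value. They report only what shows in the picture. A call takes as long as a camera call.
- arm.regions_of(camera, name): "mask" (400x640 bool, what is visible of it) and "bbox" ([centre column, centre row, width, height] in pixels, round what is visible of it).
The state is a dict: "time": time; "joints": joint angles; "qd": joint speeds; "effort": joint torques, N m; "position": TCP position; "ee_rot": TCP orientation; "ft_force": force on the tool from outside, world axes, zero at the start; "moment": the same for the moment, N m; "gripper_width": finger opening in m; "finger_force": force on a finger pad.
Only numpy, scipy, OpenCV 4.12 (cv2) and the standard library are available. Lean on these libraries where they do the work, as an engineer would, in place of code of your own. Each camera call takes 0.05 s, during which the arm holds its last target. There are 200 camera calls.

### The job

The tube-rack carriage on the bench slide is locked by a spring button on its deck, behind the upright push plate. Press the button down with the fingertips and keep it down all the way while you push the carriage along the rail until it is fully against its end stop in front of the reader box; then let the button spring up so that the carriage is locked there, and move clear. Leave the empty rack, the bottle and the beaker where they stand.

Things in the scene. Friction and masses are not known exactly. Their poses are not given: they have to be found in the camera images.
- slide_unit: Fixed slide: aluminium base plate 130 x 470 x 12 mm on the bench with two rails, an end stop (bar 90 mm wide, top at z = 68 mm) and right behind it a white reader box 100 x 55 mm, 127 mm high. Origin at bench level under the rails' centre line; z up, y along the rails the way the carriage is to slide (towards stop and reader), x across.
- lock_bar (a point): Middle of the top of the fixed lock bar (12 mm wide, 188 mm long, top 58 mm above the bench), which runs along the rails on their +x side, 51 mm from the centre line. Notches in its underside every 20 mm, the last at the end stop, take the steel tooth of the button: with the button up the carriage is blocked both ways (3 mm play); let up on the way, it locks again.
- carriage (a joint): Travel of the carriage along the slide's +y, in m: 0 at the start, 0.140 at the end stop. Aluminium deck 75 x 195 mm, its top 34 mm above the bench, with the button, the push plate and, 78 to 161 mm ahead (+y) of the button's centre, a fixed steel rack with capped tubes up to 114 mm above the bench. Unlocked it slides with about 2 to 4 N and stays where it is left.
- lock_button (a joint): How far the button is pressed, in m: 0 up, 0.008 fully down (about 5 N, starting from 1.5 N); the tooth is free of the notches beyond 0.006. It springs back up when let go in line with a notch.
- button_top (a point): Centre of the top face of the lock button, moving with it: black plastic block 44 mm (x of slide_unit) by 34 mm (y), top 66 mm above the bench when up, 58 mm when down. It lies on the rails' centre line (x = 0 of slide_unit) and travels with the carriage from y = -140 mm to y = 0.
- push_plate (a point): Middle of the top edge of the push plate, on its face to the button: upright aluminium plate on the carriage, 56 mm wide (x), 8 mm thick (y), top 96 mm above the bench. The face looks to -y, 23 mm from the button's centre; fingertips standing on the button push against it when they move to +y.
- stop_face (a point): Centre of the end stop's face towards the carriage (40 mm above the bench); the carriage's front edge (+y) meets it at the end of the travel.
- spare_rack: Loose empty steel tube rack, 56 x 82 mm, 50 mm high, standing on the bench beside the slide; origin under its centre. Leave alone.
- reagent_bottle: Loose amber bottle, 52 mm diameter, 110 mm high, on the bench beside the slide; origin under its centre. Leave alone.
- beaker: Loose glass beaker, 64 mm diameter at the rim, 75 mm high, on the bench beside the slide; origin under its centre. Leave alone.

How it is judged:
By the outcome, as a careful person would: the job done as asked, in the order asked, and still so for the second after the job is handed in, with the robot touching nothing.
It also fails if it takes over 32 s, if anything falls off the work surface, if the arm or the gripper's body presses on something with over 40 N, if the wrist force passes 120 N, or if a joint passes its speed limit or range.

## Working session

There is one attempt and no reset: what is moved stays moved. The work goes in short steps, Python scripts to look and compute and a tool call to move; the robot and the scene stay as the last step left them, time stands still between calls to the robot, and variables do not carry over. Pictures are saved under pics/ and viewed, at most 10 in all, crops included, and the job is handed in when it is done.

Besides the shell and the picture viewer there is one more tool, called after "Request:" by a JSON object that holds its "name" and its "arguments". jog_arm: Moves the arm, as the interface text tells. Its arguments: {"type":"object","properties":{"series":{"type":"array"},"squeeze":{"type":"number"}},"required":["series"]}

```bash
mkdir -p pics
cat > h.py <<'E'
import numpy as np, cv2
from bench import arm
def K(c):
    i=arm.camera_info(c); f=200/np.tan(np.radians(i['fovy'])/2)
    return np.array([[f,0,i['cx']],[0,f,i['cy']],[0,0,1]]),np.array(i['D'],float),np.array(i['R']),np.array(i['t'])
def proj(c,X):
    k,D,R,t=K(c); return cv2.projectPoints(np.atleast_2d(np.array(X,float)),cv2.Rodrigues(R)[0],t,k,D)[0][:,0]
def back(c,uv,z):
    k,D,R,t=K(c); n=cv2.undistortPoints(np.array(uv,float).reshape(-1,1,2),k,D)[:,0]
    d=np.c_[n,np.ones(len(n))]@R; o=-R.T@t
    return o+d*((z-o[2])/d[:,2])[:,None]
E
python3 - <<'E'
from h import *
for c in('top','side'):
    cv2.imwrite(f'pics/{c}0.png',arm.grab_frame(c)[:,:,::-1]); k,D,R,t=K(c); print(c,k[0,0],-R.T@t,R[2])
    for n in('slide_unit','button_top','push_plate','carriage','spare_rack','reagent_bottle','beaker'):
        for r in arm.regions_of(c,n)[:2]: print(n,round(r['conf'],2),np.round(r['bbox'],1), r['mask'].sum())
o=arm.get_obs(); print(o['time'],o['position'],o['ee_rot'],o['ft_force'],o['gripper_width'])
E
```

```text
top 511.1368946844368 [0.40566231 0.11351147 0.96126651] [ 0.17163853  0.01054898 -0.98510352]
slide_unit 0.71 [316.7 191.3 263.2 100.7] 17571
button_top 0.85 [415.2 168.8  15.4  34.1] 532
push_plate 0.59 [373.8 178.8 108.3  54.1] 4220
carriage 0.79 [375.1 179.5 108.8  57.6] 4266
spare_rack 0.77 [278.7 277.2  49.8  39. ] 1545
spare_rack 0.2 [314.9 192.9 263.9 101.2] 17536
reagent_bottle 0.94 [377.4 102.1  31.1  42. ] 861
beaker 0.71 [255.8 118.2  38.3  44.9] 1100
side 446.85798378616266 [ 0.35918804 -0.4388565   0.5535808 ] [ 0.26226565  0.73153134 -0.62934778]
slide_unit 0.67 [345.5 211.8 200.6 224.7] 17160
button_top 0.85 [394.1 257.6  44.1  31.1] 788
push_plate 0.74 [365.6 230.2 104.5 115.9] 5964
spare_rack 0.85 [233.1 205.3  45.6  54.5] 1648
spare_rack 0.34 [393.9 255.2  42.9  26.4] 718
reagent_bottle 0.97 [445.1 208.6  40.4  66.1] 1638
beaker 0.62 [369.9 152.8  33.3  43.9] 1160
0.8 [0.15305966 0.50218602 0.25029673] [-4.62982595e-01 -3.10727534e+00  4.15635967e-05] [0.24636478 0.37671619 0.29532117] 0.08546680819869916
```

View pics/top0.png

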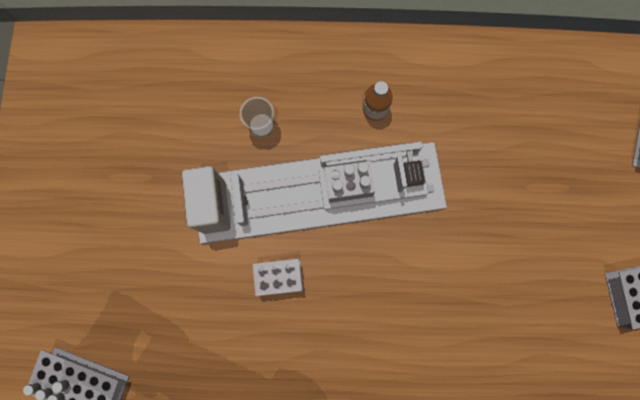

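View pics/side0.png

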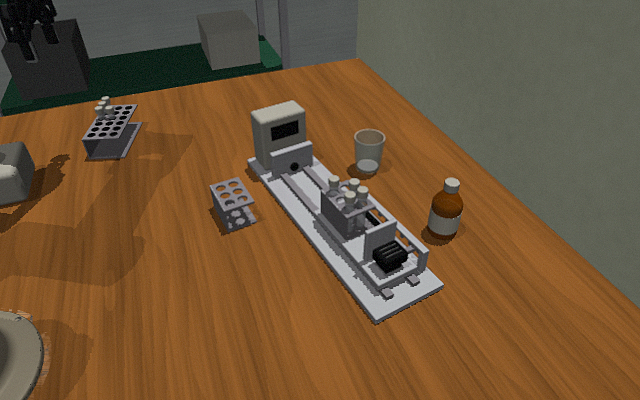

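The top view has the button at about (415,173), the reader at (202,198) and the bottle at (378,100). The side view has the button at (390,257). The carriage slides from right to left in the top view. Next I'll fit the slide pose.

Run:
```python
from h import *
a=cv2.imread('pics/top0.png')[130:250,180:450]; a=cv2.resize(a,None,fx=2.9,fy=2.9,interpolation=cv2.INTER_CUBIC)
b=cv2.imread('pics/side0.png')[140:330,235:475]; b=cv2.resize(b,None,fx=3,fy=3,interpolation=cv2.INTER_CUBIC)
cv2.imwrite('pics/topc.png',a); cv2.imwrite('pics/sidec.png',b)
for c,uv in(('top',(415.2,172)),('side',(390,257))):
    for z in(.058,.066): print(c,z,back(c,[uv],z))
for c in('top','side'):
    arm.grab_frame(c); m=arm.regions_of(c,'button_top')[0]['mask']; v,u=np.nonzero(m); print(c,u.mean(),v.mean(),back(c,[(u.mean(),v.mean())],.063))
print('plate',back('top',[(437,143.5),(446,208),(201,243)],.012)); print('plate side',back('side',[(443,283),(378,321),(248,158)],.012))
for n,h in(('spare_rack',.04),('reagent_bottle',.08),('beaker',.05)):
    r=arm.regions_of('top',n)[0]['bbox']; print(n,back('top',[r[:2]],h))
```

```text
top 0.058 [[ 0.6186414  -0.04327926  0.058     ]]
top 0.066 [[ 0.6167551 -0.0418906  0.066    ]]
side 0.058 [[ 0.61491302 -0.0449294   0.058     ]]
side 0.066 [[ 0.61078493 -0.05128844  0.066     ]]
top 413.3658536585366 171.3739837398374 [[ 0.6185345  -0.03909465  0.063     ]]
side 390.75304136253044 254.52554744525548 [[ 0.61568615 -0.04485541  0.063     ]]
plate [[ 0.68706093 -0.09399704  0.012     ]
 [ 0.56137685 -0.10928037  0.012     ]
 [ 0.48363079  0.34921928  0.012     ]]
plate side [[ 0.68981676 -0.08604996  0.012     ]
 [ 0.56569471 -0.11240063  0.012     ]
 [ 0.48801558  0.35491235  0.012     ]]
spare_rack [[0.4244699  0.20113181 0.04      ]]
reagent_bottle [[0.74364734 0.02736406 0.08      ]]
beaker [[0.7184358  0.25176174 0.05      ]]
```

View pics/topc.png

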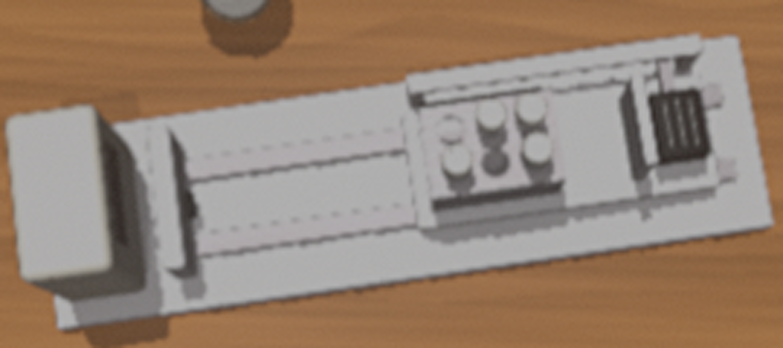

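View pics/sidec.png

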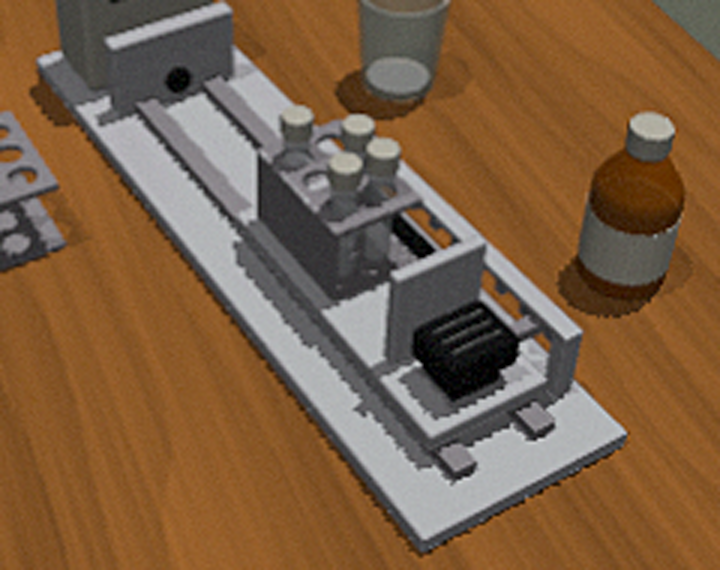

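The crops show the plate corners, the button and the push plate clearly. I'll fit x, y, yaw and plate offset to the hand-picked points.

```bash
cat >> h.py <<'E'
def w(p,L):
    L=np.atleast_2d(np.array(L,float)); c,s=np.cos(p[2]),np.sin(p[2])
    return np.c_[p[0]+c*L[:,0]-s*L[:,1],p[1]+s*L[:,0]+c*L[:,1],L[:,2]]
E
python3 - <<'E'
from h import *
from scipy.optimize import least_squares
T=lambda u,v:(180+u/2.9,130+v/2.9); S=lambda u,v:(235+u/3,140+v/3)
def loc(b): return {'top':[(.065,b,.012),(-.065,b,.012),(-.065,b+.47,.012),(.022,-.123,.066),(.022,-.157,.066),(-.022,-.157,.066),(-.022,-.123,.066)],
 'side':[(.065,b,.012),(-.065,b,.012),(-.065,b+.47,.012),(.028,-.117,.096),(-.022,-.123,.066),(.022,-.157,.066)]}
obs={'top':[T(740,37),T(773,226),T(62,328),T(650,93),T(698,90),T(709,157),T(662,163)],
 'side':[S(626,434),S(423,540),S(38,62),S(485,246),S(415,338),S(518,345)]}
def f(p,cs=('top','side')): return np.concatenate([(proj(c,w(p,loc(p[3])[c]))-obs[c]).ravel() for c in cs])
for cs in(('top','side'),('top',),('side',)):
    r=least_squares(f,[.6,.1,.168,-.2],args=(cs,),loss='soft_l1'); print(cs,r.x,np.round(f(r.x,cs).reshape(-1,2),1).tolist()); print(w(r.x,[0,-.14,.066]))
E
```

```text
('top', 'side') [ 0.59190665  0.09612547  0.16567643 -0.19997424] [[-0.0, -0.3], [0.8, 0.4], [-1.7, 0.1], [-0.2, 0.4], [1.7, -1.1], [2.2, -0.6], [-0.3, -0.1], [0.4, 0.6], [-1.3, 1.7], [-1.5, -1.4], [0.5, -0.4], [-2.4, -2.5], [0.8, -1.4]]
[[ 0.61499539 -0.04195752  0.066     ]]
('top',) [ 0.59146122  0.09767588  0.165867   -0.2020046 ] [[0.2, -0.2], [1.0, 0.5], [-1.5, 0.1], [-1.1, 0.6], [0.8, -0.9], [1.3, -0.4], [-1.1, 0.1]]
[[ 0.61457627 -0.0404027   0.066     ]]
('side',) [ 0.59290271  0.09401844  0.16494823 -0.19715276] [[0.4, 0.2], [-1.3, 1.3], [-1.3, -1.7], [1.8, 0.3], [-1.3, -1.7], [2.1, -0.5]]
[[ 0.61589088 -0.04408132  0.066     ]]
```

```bash
cat > plan.py <<'E'
from h import *
from scipy.spatial.transform import Rotation as Ro
def plan(target,yaw,n,nrot,z=None):
    o=arm.get_obs(); p=np.array(o['position']); R=Ro.from_rotvec(o['ee_rot'])
    G=Ro.from_matrix(np.array([[np.cos(yaw),np.sin(yaw),0],[np.sin(yaw),-np.cos(yaw),0],[0,0,-1]]))
    rows=[]; p0=p.copy()
    for i in range(n):
        d=np.round(R.inv().apply((np.array(target)-p)/(n-i))*100,1)
        rv=np.round((R.inv()*G).as_rotvec()/max(nrot-i,1),3) if i<nrot else np.zeros(3)
        p=p+R.apply(d/100); R=R*Ro.from_rotvec(rv); rows.append([0,*d,*rv])
    print([[round(float(x),3) for x in r] for r in rows]); print(p,R.as_rotvec())
E
python3 - <<'E'
from plan import *
P=[.59191,.09613,.1657]; b=w(P,[0,-.138,.14])[0]; print(b)
plan(b,P[2]+np.pi/2,18,9)
E
```

```text
[ 0.6146721  -0.03997983  0.14      ]
[[0.0, -3.3, -2.1, 0.6, -0.0, -0.0, 0.123], [0.0, -3.6, -1.7, 0.6, -0.0, -0.0, 0.123], [0.0, -3.8, -1.3, 0.6, -0.0, -0.0, 0.123], [0.0, -3.9, -0.8, 0.6, -0.0, -0.0, 0.123], [0.0, -3.9, -0.3, 0.6, -0.0, -0.0, 0.123], [0.0, -4.0, 0.2, 0.6, -0.0, -0.0, 0.124], [0.0, -3.9, 0.7, 0.6, -0.0, 0.0, 0.123], [0.0, -3.8, 1.1, 0.6, -0.0, 0.0, 0.124], [0.0, -3.6, 1.6, 0.6, -0.0, 0.0, 0.123], [0.0, -3.4, 2.0, 0.6, 0.0, 0.0, 0.0], [0.0, -3.4, 2.0, 0.6, 0.0, 0.0, 0.0], [0.0, -3.4, 2.0, 0.6, 0.0, 0.0, 0.0], [0.0, -3.4, 2.0, 0.6, 0.0, 0.0, 0.0], [0.0, -3.4, 2.0, 0.6, 0.0, 0.0, 0.0], [0.0, -3.4, 2.1, 0.7, 0.0, 0.0, 0.0], [0.0, -3.4, 2.0, 0.6, 0.0, 0.0, 0.0], [0.0, -3.4, 2.1, 0.7, 0.0, 0.0, 0.0], [0.0, -3.3, 2.0, 0.6, 0.0, 0.0, 0.0]]
[ 0.61430646 -0.03993381  0.14027322] [-2.02959868e+00 -2.39794634e+00  8.82215108e-05]
```

Request:
{"name": "jog_arm", "arguments": {"series": [0,-3.3,-2.1,0.3,0,0,0.123,0,-3.6,-1.7,0.3,0,0,0.123,0,-3.8,-1.3,0.3,0,0,0.123,0,-3.9,-0.8,0.3,0,0,0.123,0,-3.9,-0.3,0.3,0,0,0.123,0,-4.0,0.2,0.3,0,0,0.124,0,-3.9,0.7,0.3,0,0,0.123,0,-3.8,1.1,0.3,0,0,0.124,0,-3.6,1.6,0.3,0,0,0.123,0,-3.4,2.0,0.3,0,0,0,0,-3.4,2.0,0.3,0,0,0,0,-3.4,2.0,0.3,0,0,0]}}

```text
time: 2.35
position: [0.4614, 0.1387, 0.2143]
ee_rot: [2.03, 2.398, 0.0]
ft_force: [0.4, 1.3, 0.1]
gripper_width: 0.0002
finger_force: 0.0
```

Request:
{"name": "jog_arm", "arguments": {"series": [0,-3.4,2.0,0.6,0,0,0,0,-3.4,2.0,0.6,0,0,0,0,-3.4,2.1,1.3,0,0,0,0,-3.4,2.0,1.5,0,0,0,0,-3.4,2.1,1.5,0,0,0,0,-3.3,2.0,1.5,0,0,0,0,0,0,0,0,0,0,0,0,0,0,0,0,0]}}

```text
time: 3.15
position: [0.6142, -0.0402, 0.1437]
ee_rot: [-2.03, -2.396, 0.001]
ft_force: [0.7, 0.3, 0.8]
gripper_width: -0.0001
finger_force: 0.0
```

Run:
```python
from plan import *
P=[.59191,.09613,.1657]
for c in('top','side'): 
    a=arm.grab_frame(c); u,v=proj(c,w(P,[0,-.14,.08]))[0].astype(int); b=a[v-65:v+55,u-65:u+65,::-1]; cv2.imwrite(f'pics/{c}1.png',cv2.resize(b,None,fx=3,fy=3,interpolation=cv2.INTER_CUBIC))
a=[cv2.imread(f'pics/{c}1.png') for c in('top','side')]; cv2.imwrite('pics/both1.png',np.hstack(a))
o=arm.get_obs(); print(o['time'],o['position'],o['joints'],o['gripper_width'],o['ft_force']); plan(w(P,[0,-.138,.105])[0],P[2]+np.pi/2,2,1)
```

```text
3.25 [ 0.614062   -0.03912524  0.14488741] [-2.53844139e-01  6.01908888e-01  1.34387496e+00  1.63554190e-04
  1.19537603e+00 -4.20638280e-01] -0.00022791305046914497 [ 0.20889177 -0.9582275  -0.17428653]
[[0.0, -0.0, 0.0, 2.0, 0.0, 0.0, 0.001], [0.0, -0.1, 0.0, 2.0, 0.0, 0.0, 0.0]]
[ 0.61424526 -0.04010999  0.10488745] [2.02973542e+00 2.39744511e+00 5.10195030e-04]
```

View pics/both1.png

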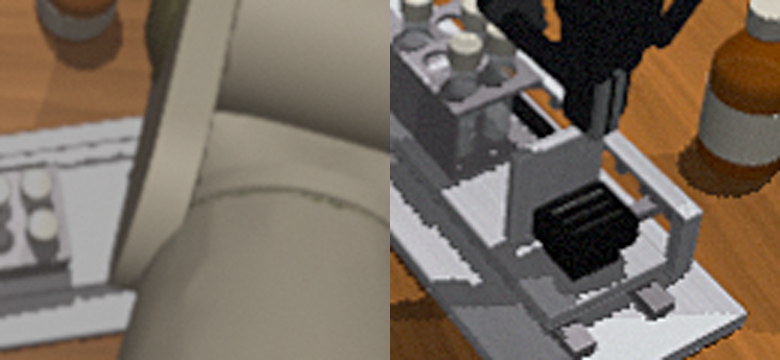

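The side crop shows the shut fingertips at about (605,130), above and behind the push plate in the image, and the button is still clear. I'll go down most of the way and check again.

Request:
{"name": "jog_arm", "arguments": {"series": [0,0,0,2.0,0,0,0,0,-0.1,0,2.0,0,0,0,0,0,0,0.9,0,0,0,0,0,0,0,0,0,0]}}

```text
time: 3.65
position: [0.6139, -0.0401, 0.095]
ee_rot: [-2.028, -2.398, 0.001]
ft_force: [-0.2, -0.5, 0.7]
gripper_width: 0.0
finger_force: 0.0
```

Run:
```python
from plan import *
P=[.59191,.09613,.1657]
o=arm.get_obs(); p=np.array(o['position']); print(o['time'],p,o['ft_force'])
a=arm.grab_frame('side')[:,:,::-1].copy(); u,v=proj('side',w(P,[0,-.14,.08]))[0].astype(int)
b=cv2.resize(a[v-65:v+55,u-65:u+65],None,fx=5,fy=5,interpolation=cv2.INTER_CUBIC)
def m(X,col):
    for q in proj('side',X): cv2.circle(b,tuple(int(x) for x in (q-[u-65,v-65])*5),3,col,-1)
tip=p-[0,0,.019]; yw=P[2]; cs=np.array([np.cos(yw),np.sin(yw),0]); sn=np.array([-np.sin(yw),np.cos(yw),0])
m([tip+sx*.0145*cs+sy*.011*sn for sx in(-1,1) for sy in(-1,1)],(0,255,0))
m(w(P,[(sx*.022,-.14+sy*.017,.066) for sx in(-1,1) for sy in(-1,1)]),(0,0,255)); m(w(P,[(-.028,-.117,.096),(.028,-.117,.096)]),(255,255,0))
cv2.imwrite('pics/s2.png',b)
```

```text
3.65 [ 0.61394123 -0.04013168  0.09497576] [-0.1507775  -0.45385867  0.66510277]
```

View pics/s2.png

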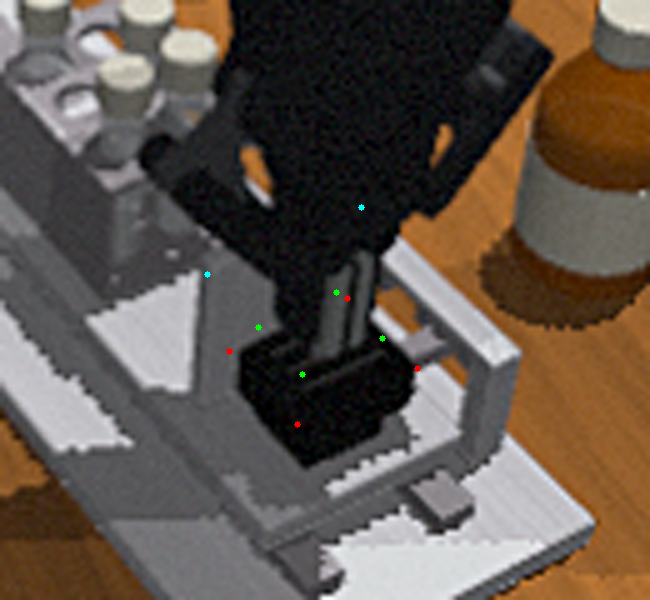

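The fingers are centred over the button, about 10 mm above it, and the projected dots agree to within a few mm. Pressing now.

Request:
{"name": "jog_arm", "arguments": {"series": [0,0,0,0.5,0,0,0,0,0,0,0.4,0,0,0,0,0,0,0.3,0,0,0,0,0,0,0,0,0,0]}}

```text
time: 4.1
position: [0.6146, -0.0409, 0.0833]
ee_rot: [2.029, 2.398, 0.0]
ft_force: [-0.7, 0.3, 2.3]
gripper_width: -0.0001
finger_force: 1.0
```

Request:
{"name": "jog_arm", "arguments": {"series": [0,0,0,0.3,0,0,0,0,0,0,0.2,0,0,0,0,0,0,0,0,0,0]}}

```text
time: 4.4
position: [0.6147, -0.041, 0.0784]
ee_rot: [2.029, 2.397, 0.001]
ft_force: [-0.1, 1.1, 4.6]
gripper_width: 0.0001
finger_force: 2.1
```

Request:
{"name": "jog_arm", "arguments": {"series": [0,0,0,0.2,0,0,0,0,0,0,0.1,0,0,0,0,0,0,0,0,0,0]}}

```text
time: 4.7
position: [0.6149, -0.041, 0.0769]
ee_rot: [2.029, 2.397, 0.001]
ft_force: [-4.6, 0.5, 13.7]
gripper_width: 0.0001
finger_force: 7.2
```

Request:
{"name": "jog_arm", "arguments": {"series": [0,0.4,0,0.05,0,0,0,0,0.4,0,0,0,0,0,0,0.4,0,0,0,0,0,0,0.4,0,0,0,0,0,0,0,0,0,0,0,0]}}

```text
time: 5.2
position: [0.6123, -0.0254, 0.0768]
ee_rot: [2.027, 2.397, 0.0]
ft_force: [-4.9, -0.7, 16.8]
gripper_width: 0.0003
finger_force: 8.5
```

```bash
cat > st.py <<'E'
from plan import *
P=[.59191,.09613,.1657]
o=arm.get_obs(); p=np.array(o['position'])-[P[0],P[1],0]; c,s=np.cos(P[2]),np.sin(P[2]); M=np.array([[c,s],[-s,c]])
print(o['time'],'local',np.round(M@p[:2],4),'z',round(p[2],4),'F local',np.round(M@np.array(o['ft_force'])[:2],1),round(o['ft_force'][2],1))
E
python3 st.py
```

```text
5.2 local [ 1.000e-04 -1.232e-01] z 0.0768 F local [-5.   0.2] 16.8
```

Request:
{"name": "jog_arm", "arguments": {"series": [0,1,0,0,0,0,0,0,1,0,0,0,0,0,0,1,0,0,0,0,0,0,1,0,0,0,0,0,0,0,0,0,0,0,0]}}

```text
time: 5.7
position: [0.6054, 0.015, 0.0768]
ee_rot: [2.027, 2.398, 0.001]
ft_force: [-6.5, 0.7, 18.2]
gripper_width: -0.0002
finger_force: 9.0
```

```bash
python3 st.py
python3 - <<'E'
from h import *
a=arm.grab_frame('side')[:,:,::-1][130:330,230:480]; cv2.imwrite('pics/s3.png',cv2.resize(a,None,fx=3,fy=3,interpolation=cv2.INTER_CUBIC))
E
```

```text
5.7 local [-0.     -0.0822] z 0.0768 F local [-6.3  1.8] 18.2
```

View pics/s3.png

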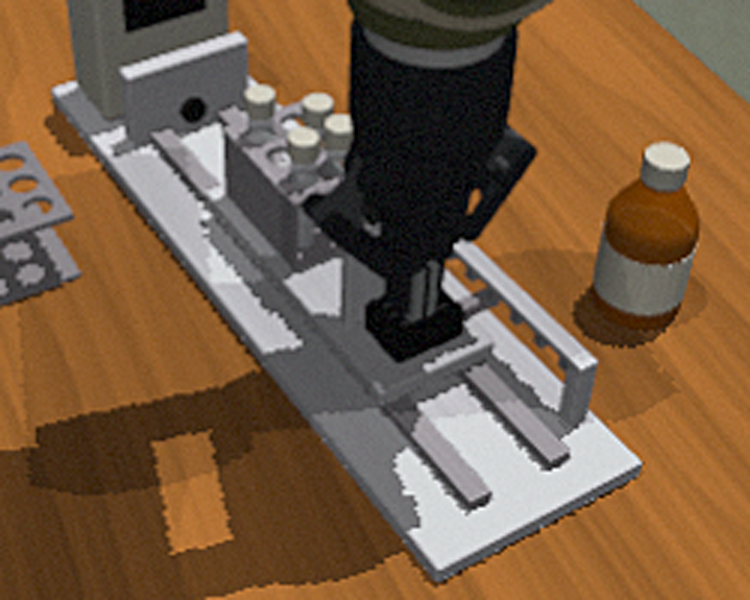

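The button is down and the carriage has come roughly halfway: the button now sits at about (415,315) in the crop. Pushing on.

Request:
{"name": "jog_arm", "arguments": {"series": [0,1,0,0,0,0,0,0,1,0,0,0,0,0,0,1,0,0,0,0,0,0,1,0,0,0,0,0,0,1,0,0,0,0,0,0,1,0,0,0,0,0,0,1,0,0,0,0,0,0,0,0,0,0,0,0]}}

```text
time: 6.55
position: [0.5937, 0.0842, 0.0767]
ee_rot: [2.028, 2.398, 0.001]
ft_force: [-6.9, -0.1, 19.7]
gripper_width: -0.0001
finger_force: 9.6
```

```bash
python3 st.py
```

```text
6.55 local [-0.0002 -0.012 ] z 0.0767 F local [-6.8  1.1] 19.7
```

Request:
{"name": "jog_arm", "arguments": {"series": [0,0.5,0,0,0,0,0,0,0.5,0,0,0,0,0,0,0.4,0,0,0,0,0,0,0,0,0,0,0,0]}}

```text
time: 6.95
position: [0.5915, 0.0971, 0.0767]
ee_rot: [2.028, 2.398, -0.0]
ft_force: [-6.6, -1.4, 19.5]
gripper_width: -0.0003
finger_force: 9.7
```

```bash
python3 st.py
```

```text
6.95 local [-0.0003  0.0011] z 0.0767 F local [-6.7 -0.3] 19.5
```

Request:
{"name": "jog_arm", "arguments": {"series": [0,0.3,0,0,0,0,0,0,0.3,0,0,0,0,0,0,0,0,0,0,0,0]}}

```text
time: 7.25
position: [0.5916, 0.1014, 0.0768]
ee_rot: [2.026, 2.394, -0.0]
ft_force: [-2.3, -9.0, 15.2]
gripper_width: -0.0001
finger_force: 7.9
```

```bash
python3 st.py
```

```text
7.25 local [0.0006 0.0052] z 0.0768 F local [-3.8 -8.5] 15.2
```

Request:
{"name": "jog_arm", "arguments": {"series": [0,0.3,0,0,0,0,0,0,0.2,0,0,0,0,0,0,0,0,0,0,0,0]}}

```text
time: 7.55
position: [0.5913, 0.1063, 0.0768]
ee_rot: [2.026, 2.394, 0.001]
ft_force: [0.9, -9.3, 13.3]
gripper_width: 0.0002
finger_force: 6.9
```

```bash
python3 st.py
```

```text
7.55 local [0.001  0.0101] z 0.0768 F local [-0.7 -9.3] 13.3
```

Request:
{"name": "jog_arm", "arguments": {"series": [0,0.3,0,0.05,0,0,0,0,0.3,0,0,0,0,0,0,0,0,0,0,0,0]}}

```text
time: 7.85
position: [0.5909, 0.1104, 0.0767]
ee_rot: [2.024, 2.391, -0.001]
ft_force: [0.5, -19.6, 15.9]
gripper_width: -0.0001
finger_force: 12.4
```

```bash
python3 st.py
```

```text
7.85 local [0.0014 0.0142] z 0.0767 F local [ -2.7 -19.4] 15.9
```

Request:
{"name": "jog_arm", "arguments": {"series": [0,-0.1,0,0,0,0,0,0,0,0,-0.3,0,0,0,0,0,0,-0.4,0,0,0,0,0,0,-0.5,0,0,0,0,0,0,0,0,0,0]}}

```text
time: 8.35
position: [0.5892, 0.1102, 0.0857]
ee_rot: [2.028, 2.395, -0.005]
ft_force: [1.8, -13.6, -1.1]
gripper_width: 0.0001
finger_force: 7.4
```

```bash
python3 st.py
```

```text
8.35 local [-0.0004  0.0143] z 0.0857 F local [ -0.5 -13.7] -1.1
```

Request:
{"name": "jog_arm", "arguments": {"series": [0,0,0,-0.3,0,0,0,0,-0.4,0,0,0,0,0,0,-0.2,0,-1,0,0,0,0,0,0,-3,0,0,0,0,0,0,-4,0,0,0,0,-2,0,-4,0,0,0,0,-4,0,-1,0,0,0,0,-4,0,0,0,0,0,0,-4,0,0,0,0,0,0,-4,0,0,0,0,0,0,-4,0,0,0,0,0,0,0,0,0,0,0,0]}}

```text
time: 9.55
position: [0.6262, -0.1143, 0.2195]
ee_rot: [2.035, 2.393, -0.001]
ft_force: [0.1, -0.3, -0.6]
gripper_width: -0.0001
finger_force: 0.0
```

```bash
python3 st.py
python3 - <<'E'
from h import *
P=[.59191,.09613,.1657]
a=arm.grab_frame('side')[:,:,::-1].copy()
b=cv2.resize(a[130:280,230:430],None,fx=4,fy=4,interpolation=cv2.INTER_CUBIC)
def m(L,col):
    for q in proj('side',w(P,L)): cv2.circle(b,tuple(int(x) for x in (q-[230,130])*4),2,col,-1)
m([(sx*.022,sy*.017,.066) for sx in(-1,1) for sy in(-1,1)],(0,0,255)); m([(-.028,.023,.096),(.028,.023,.096)],(255,255,0))
cv2.imwrite('pics/s4.png',b)
E
```

```text
9.55 local [-0.0009 -0.2132] z 0.2195 F local [ 0.1 -0.3] -0.6
```

View pics/s4.png

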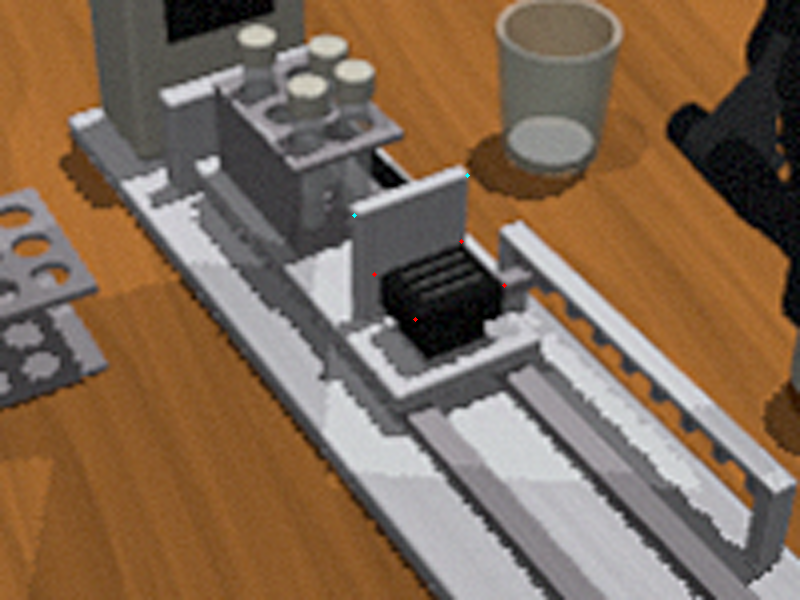

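The carriage is at the stop and the projected points match. The button is up with its tooth in the last notch, the arm is clear, and the loose items haven't been touched. Handing in.

```bash
python3 -c "
from bench import arm
print(arm.close_job())"
```

```text
the job is handed in; nothing more can be done
None
```

The carriage was pushed fully against its end stop with the button held down, the button then sprang up and locked it there, and I handed the job in after about 10 s with the arm clear and the rack, bottle and beaker untouched; no verdict came back.

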